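Slide the long sample tube home in its V-trough

TASK

Two glass sample tubes with steel end caps lie in the V-grooves of the optical bench. Slide the longer tube gently along its groove, without lifting it out, until its end rests against the upright stop plate, then let go. Leave the shorter tube where it is.

Things in the scene. Friction and masses are not known exactly. Their poses are not given: they have to be found in the camera images.
- long_tube_center (a point): Centre (mid-length, on the axis) of the longer tube: clear glass, 29 mm diameter, with a flat-ended steel cap 36 mm in diameter and 26 mm long at each end; 160 mm long over all, 150 to 300 g. x runs along the tube. It lies in either groove, its leading end 70 to 110 mm short of the stop plate, and slides with dry friction of a few N.
- short_tube_center (a point): Centre (mid-length, on the axis) of the shorter tube: same glass and caps, same diameters, 100 mm long; it lies in the other groove and is to be left alone. Its x axis runs along the tube.
- trough: Fixed metal twin V-trough; origin on the bench top, mid-length and midway between the grooves; x runs along them to the stop, z up. Two 90 degree V-grooves at y = -42 and +42 mm, from x = -150 (open end) to +130 mm. Heights over the bench: groove bottom 34, upper edges 50, tube axis 59.5, cap tops 77.5 mm. Beyond the stop a cream lamp housing, 100 mm high, to x = +250 mm.
- stop: Fixed upright dark steel stop plate across the far ends of both grooves, 172 mm wide, 15 mm thick, top 99 mm above the bench. Origin on the bench top in the plane of the face that the tubes meet, midway between the grooves; axes as the trough's, so the tubes lie on its -x side.
Mind the look-alikes: they are no part of the job. What is shaped like the part that bears long_tube_center but blue or orange is not meant.

How it is judged:
At the end, for the whole second after the job is handed in: The longer tube lies in its groove (axis within 10 mm of its seated height, within 12 mm of the groove's middle and within 10 degrees of the groove), its end within 8 mm of the stop plate, released and at rest; the shorter tube is within 15 mm of where it was (x of long_tube_center in the frame of stop above -0.088 m and z of long_tube_center in the frame of stop between 0.0495 and 0.0695 m and (y of long_tube_center in the frame of stop between 0.03 and 0.054 m or y of long_tube_center in the frame of stop between -0.054 and -0.03 m) and angle between the x axis of long_tube_center and the x axis of stop, either way round below 0.17 rad and linear speed of long_tube below 0.02 m/s and distance of short_tube_center from where it was at the start of the episode below 0.015 m); the robot touches nothing.
It fails at once if the longer tube is lifted out of its groove (raised more than 20 mm) (z of long_tube_center in the frame of stop above 0.0795 m).
It fails at once if the longer tube is rammed against the stop plate (more than 30 N) (contact force between long_tube and stop above 30 N).
It fails at once if the shorter tube is shifted by more than 15 mm (distance of short_tube_center from where it was at the start of the episode above 0.015 m).
It also fails if it takes over 38 s, if anything falls off the work surface, if the arm or the gripper's body presses on something with over 40 N, if the wrist force passes 120 N, or if a joint passes its speed limit or range.

ROBOT

A 6-joint arm with a two-finger parallel gripper is mounted at the origin on the work surface. World frame = base frame: x ahead of the robot, y to its left, z up, the work surface at z = 0. Lengths are in m, angles in rad, forces in N, time in s.
With the tool pointing down it reaches from about 0.3 to 0.825 m from the base axis. Payload 5.4 kg.
Tool frame: the origin (TCP) lies midway between the tips of the shut fingers; the grasp point (between the pads) lies arm.grasp_offset behind it (arm.grasp_offset is the distance from the TCP to the grasp point, in m); x points along the fingers, z is the direction in which the jaws open and shut, and the axes are right-handed (so a half turn about x gives the same grasp; the last joint's range is limited). The gripper opens to 92 mm and grips with 3 to 60 N. Pads are 20 mm wide; open, the fingers measure 128 mm over their backs; the gripper's body (75 mm by 189 mm) begins 69 mm behind the grasp point.
Start: joints at [-1.526, 0.158, 1.597, -0, 1.386, -0.21], TCP at [0.145, -0.556, 0.215] pointing down, gripper open.
Joint ranges: [-2.91, 2.91], [-0.94, 2.29], [0.18, 2.7], [-1.29, 4.43], [0.17, 2.64], [-3, 3]. Speed limits (rad/s): [2.57, 2.57, 3.14, 3.14, 3.14, 3.14].

INTERFACE

Orientations are given as a unit quaternion [x, y, z, w].
In Python, from plant import arm, imaging gives the robot as it stands. The module is installed in compiled form; this text tells all that it offers.
- The arm moves only by the tool move_arm, never from a script. Its argument "increments" is a list of rows, each a list of 7 numbers: the shift along the tool's x, y, z in mm, then the turn, a rotation vector about the tool's x, y, z in rad, then the closure in counts, from 0 (fully open) to 255 (shut). In form: [[dx, dy, dz, wx, wy, wz, hand], ...]. A call has exactly 8 rows; each row is the pose to reach, as a shift and turn from the pose commanded when the call began, along the tool's axes at that moment; what a row does not reach only later rows make up. A row lasts 1/10 s, in which the tool goes at most 50 mm and 8.59 degrees, less where a joint would pass 70% of its speed; a pose out of reach is approached as far as the arm can. A call with a gripper value outside its range is refused whole. The fingers move at their own pace and stop on an object; "newtons" is the grip in N (left out, the last holds). Time passes only in rows, so rows that repeat a pose let the fingers close, or fill a call up. It gives the time, the measured TCP pose, the force and the opening at its end, in the units of the state.
- arm.get_state(): the state, without advancing time (a new reading comes with each control period).
- imaging.read_camera(name): name is "side" or "top" or "wrist"; returns the picture (480x640x3 uint8, red, green, blue); there is no depth.
- imaging.get_calibration(name): a dict with "intrinsics" (3x3 intrinsics, pixels), "eye" and "orientation" of the camera in the world. Camera axes: x right, y up, looking along -z (the intrinsics and any distortion apply to the point x, -y, -z); pixel columns grow to the right and rows downward; lengths in m; the calibration is good to about 2 mm. A picture is of the moment at which its call begins: read the wrist's pose just before it. get_calibration takes no time and is no camera call; for the wrist camera it gives the pose at the moment of the call.
- arm.job_done(): hands the job in, once; it reports no verdict.
The state is a dict: "time": time; "joint_pos": joint angles; "qvel": joint speeds; "joint_efforts": joint torques, N m; "tcp_pos": TCP position; "ee_rot": TCP orientation; "wrist_force": force on the tool from outside, world axes, zero at the start; "torque": the same for the moment, N m; "opening": finger opening in m.
Only numpy, scipy, OpenCV 4.12 (cv2) and the standard library are available. Lean on these libraries where they do the work, as an engineer would, in place of code of your own. Each camera call takes 0.05 s, during which the arm holds its last target. There are 200 camera calls.

## Working session

There is one attempt and no reset: what is moved stays moved. The work goes in short steps, Python scripts to look and compute and a tool call to move; the robot and the scene stay as the last step left them, time stands still between calls to the robot, and variables do not carry over. Pictures are saved under pics/ and viewed, about 8 in all and at most 12, crops included, and the job is handed in when it is done.

Besides the shell and the picture viewer there is one more tool, called after "Call:" in YAML: its name, and indented under it one key for each argument. move_arm: Moves the arm, as the interface text tells. Its arguments: {"type":"object","properties":{"increments":{"type":"array"},"newtons":{"type":"number"}},"required":["increments"]}

```bash
mkdir -p pics
cat > h.py <<'E'
import numpy as np, cv2
from plant import arm, imaging
from scipy.spatial.transform import Rotation as R
def snap(n,f):
    c=imaging.get_calibration(n); im=imaging.read_camera(n); cv2.imwrite(f,im[:,:,::-1]); return c,im
def ray(c,u,v):
    d=np.linalg.inv(c["intrinsics"])@[u,v,1]; d=d*[1,-1,-1]
    o=np.array(c["orientation"]); Rm=R.from_quat(o).as_matrix() if o.size==4 else o
    return np.array(c["eye"]),Rm@d
def onz(c,u,v,z):
    e,d=ray(c,u,v); return e+d*(z-e[2])/d[2]
E
python3 - <<'E'
from h import *
for n in("top","side"):
    c,_=snap(n,f"pics/{n}1.png"); print(n,c)
s=arm.get_state();print(s, arm.grasp_offset)
E
```

```text
top {'intrinsics': array([[617.65567284,   0.        , 316.08258286],
       [  0.        , 617.65567284, 249.75614673],
       [  0.        ,   0.        ,   1.        ]]), 'eye': array([ 0.49796934, -0.0358542 ,  1.09657746]), 'orientation': array([-0.0368191 ,  0.04022747,  0.71129715, -0.70077276])}
side {'intrinsics': array([[523.04592834,   0.        , 318.24899668],
       [  0.        , 523.04592834, 241.91126066],
       [  0.        ,   0.        ,   1.        ]]), 'eye': array([ 0.32114805, -0.5730188 ,  0.71927947]), 'orientation': array([ 0.35467496, -0.08390916, -0.23237647,  0.90175723])}
{'time': 0.1, 'joint_pos': array([-1.52606698e+00,  1.58962135e-01,  1.59809751e+00, -1.85879539e-06,
        1.38616147e+00, -2.10079667e-01]), 'qvel': array([-0.0001967 , -0.00260453, -0.00382831, -0.00080722, -0.00055683,
        0.00082046]), 'joint_efforts': array([-2.64794089e-04, -3.86502492e+01, -3.22960174e+01,  7.02768238e-02,
        3.39647883e-02, -5.59301589e-05]), 'tcp_pos': array([ 0.14489999, -0.55587532,  0.21373518]), 'ee_rot': array([ 0.43285614,  0.55985005, -0.43197828,  0.55910486]), 'wrist_force': array([ 0.75939214,  0.32529242, -0.53908721]), 'torque': array([-0.02170689, -0.01354569, -0.01551652]), 'opening': 0.0917471953108101} 0.0187
```

View pics/top1.png

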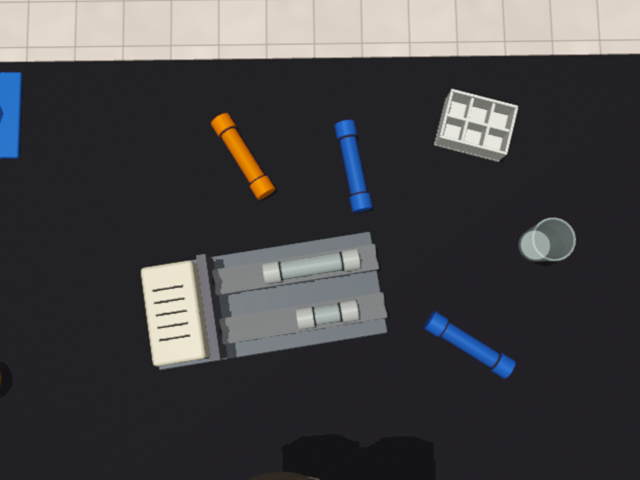

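View pics/side1.png

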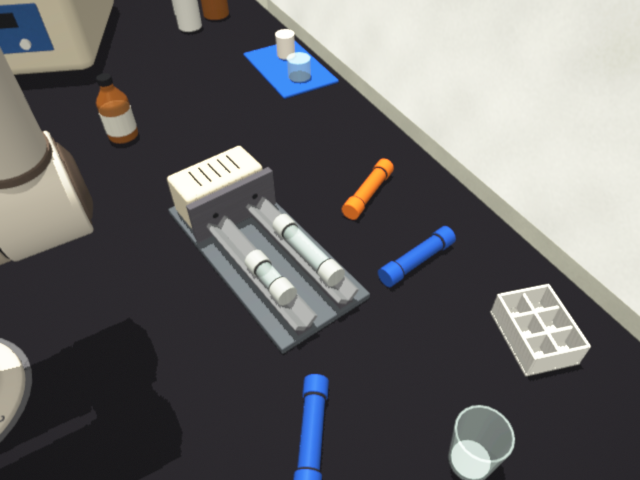

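The top view shows the long clear tube in the upper groove, from about (263,272) to (361,259). The short one is in the lower groove at about (297–358, 315), and the stop is on the left near column 207. The side view agrees. I'll crop the top view to refine these.

Run:
```python
from h import *
im=cv2.imread("pics/top1.png")[225:375,190:390]
cv2.imwrite("pics/crop1.png",cv2.resize(im,None,fx=4,fy=4,interpolation=cv2.INTER_CUBIC))
```

```text
(no output)
```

View pics/crop1.png

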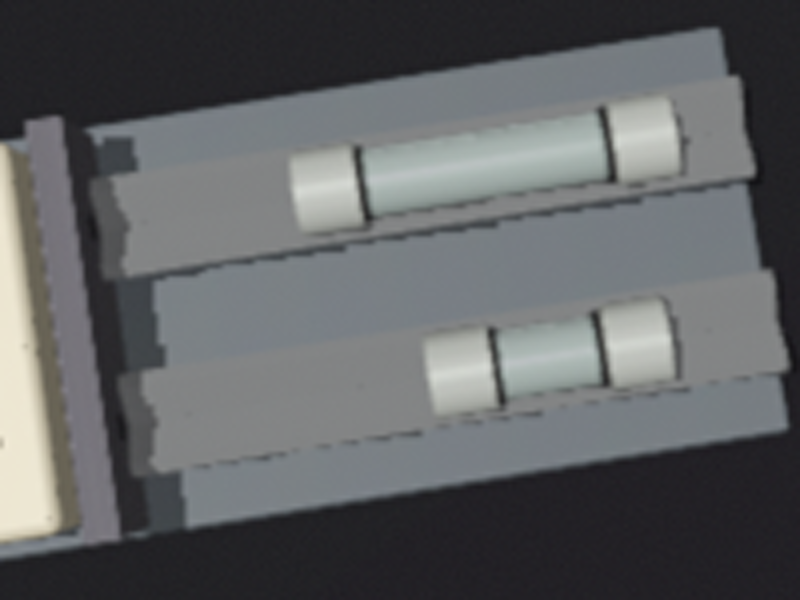

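Run:
```python
from h import *
c=imaging.get_calibration("top")
P=lambda x,y,z:onz(c,190+(x+.5)/4-.5,225+(y+.5)/4-.5,z)
a,b=P(293,193,.0595),P(680,137,.0595);s1,s2=P(429,372,.0595),P(672,337,.0595);t1,t2=P(62,117,.099),P(120,540,.099)
print(a,b,np.linalg.norm(a-b)); print(s1,s2,np.linalg.norm(s1-s2)); print(t1,t2,np.linalg.norm(t1-t2))
d=a-b;d/=np.linalg.norm(d);print("yaw tube",np.arctan2(d[1],d[0]), "short",np.arctan2(*(s1-s2)[[1,0]]),"stop", np.arctan2(*(t1-t2)[[1,0]])+np.pi/2)
m=(t1+t2)/2;yaw=np.arctan2(*(t1-t2)[[1,0]])+np.pi/2
for Y in (yaw,np.arctan2(d[1],d[0])):
  X=np.array([np.cos(Y),np.sin(Y)]);N=np.array([-X[1],X[0]])
  for n,p in dict(a=a,b=b,s1=s1,s2=s2).items(): print(n,X@(p-m)[:2],N@(p-m)[:2])
w=R.from_quat(arm.get_state()["ee_rot"]);print(w.as_matrix())
```

```text
[0.57364493 0.0483365  0.0595    ] [ 0.59488502 -0.11492964  0.0595    ] 0.1646419617417291
[ 0.49798239 -0.00794744  0.0595    ] [ 0.51098801 -0.10967076  0.0595    ] 0.10255135551044743
[0.60303642 0.1386044  0.099     ] [0.43335176 0.11478172 0.099     ] 0.17134878399654901
yaw tube 1.700164660699482 short 1.6979593780179265 stop 1.7102785012675836
a -0.08530491494330657 -0.044018365883561256
b -0.24993845616252902 -0.04235323171972343
s1 -0.1305228450235886 0.03873452437088299
s2 -0.23306641899469213 0.03999783520475987
a -0.08485536492554531 -0.044878860189362775
b -0.2494973266672744 -0.04487886018936278
s1 -0.1309079176297767 0.03741247857501362
s2 -0.23345902377277233 0.03763863311998225
[[-7.46412795e-05  9.67711380e-01  2.52060866e-01]
 [ 1.62675487e-03  2.52060650e-01 -9.67710071e-01]
 [-9.99998674e-01  3.37810122e-04 -1.59304333e-03]]
```

```bash
cat >> h.py <<'E'
Y=1.705; X=np.array([np.cos(Y),np.sin(Y),0]);N=np.array([-X[1],X[0],0]);M=np.array([.5182,.1267,0])
def goto(x,y,z):   # stop-frame TCP target, tool down with tool y along X -> move row
    s=arm.get_state();Rc=R.from_quat(s["ee_rot"])
    T=R.from_matrix(np.column_stack([[0,0,-1],X,np.cross([0,0,-1],X)]))
    p=M+X*x+N*y+np.array([0,0,z]); r=s["tcp_pos"]-M
    print("t",s["time"],"stopframe",X@r,N@r,r[2],"f",s["wrist_force"]@X,s["wrist_force"],"open",s["opening"])
    print("row mm",np.round(Rc.inv().apply(p-s["tcp_pos"])*1e3,1),"rot",np.round((Rc.inv()*T).as_rotvec(),3),"joints",np.round(s["joint_pos"],2))
E
python3 -c "
from h import *
goto(-.295,-.044,.15)"
```

```text
t 0.1 stopframe -0.6264897502728621 0.46127275818559643 0.21373518423348437 f 0.2207598877980138 [ 0.75939214  0.32529242 -0.53908721] open 0.0917471953108101
row mm [  64.3  541.5 -268.2] rot [-1.45e+00 -1.00e-03 -1.00e-03] joints [-1.53  0.16  1.6  -0.    1.39 -0.21]
```

Call:
move_arm:
  increments:
    - [0,45,-22,-0.12,0,0,255]
    - [0,90,-45,-0.24,0,0,255]
    - [0,135,-67,-0.36,0,0,255]
    - [0,180,-89,-0.48,0,0,255]
    - [0,225,-112,-0.6,0,0,255]
    - [0,270,-134,-0.72,0,0,255]
    - [0,315,-156,-0.84,0,0,255]
    - [0,360,-178,-0.96,0,0,255]
  newtons: 20

```text
time: 0.9
tcp_pos: [0.4483, -0.2927, 0.2143]
ee_rot: [0.124, 0.696, -0.123, 0.696]
wrist_force: [0.3, -0.7, -0.1]
opening: 0.0301
```

```bash
python3 -c "
from h import *
goto(-.295,-.044,.15)"
```

```text
t 0.9 stopframe -0.4062497672569764 0.1253837011658987 0.2143297131771309 f -0.772394992543983 [ 0.31249455 -0.73721171 -0.13814736] open 0.03007512054146505
row mm [ 64.3 177.4  97.9] rot [-0.485 -0.    -0.   ] joints [-0.8   0.06  1.71 -0.    1.38 -0.45]
```

Call:
move_arm:
  increments:
    - [0,40,22,-0.1,0,0,255]
    - [0,80,44,-0.22,0,0,255]
    - [0,120,66,-0.34,0,0,255]
    - [0,160,88,-0.44,0,0,255]
    - [0,177,98,-0.485,0,0,255]
    - [22,177,98,-0.485,0,0,255]
    - [44,177,98,-0.485,0,0,255]
    - [64,177,98,-0.485,0,0,255]

```text
time: 1.7
tcp_pos: [0.6004, -0.1622, 0.149]
ee_rot: [-0.046, 0.706, 0.046, 0.705]
wrist_force: [-0.8, -0.4, -0.6]
opening: 0.0003
```

```bash
python3 -c "
from h import *
snap('wrist','pics/w1.png');goto(-.285,-.044,.058)
c,_=snap('top','pics/top2.png')
def px(c,p):
    o=R.from_quat(c['orientation']).as_matrix();q=o.T@(p-c['eye']);q=c['intrinsics']@(q*[1,-1,-1]);return q[:2]/q[2]
c=imaging.get_calibration('wrist')
for x in(-.247,-.087,0): print(x,px(c,M+X*x+N*-.044+[0,0,.0775]))"
```

```text
t 1.75 stopframe -0.2961277088302668 -0.04072719698794648 0.1449156900427585 f 1.2996100125993255 [-1.3568847   1.1282018  -2.03063768] open 0.0005802933600645391
row mm [86.9 10.8  3.8] rot [-0.005 -0.007 -0.004] joints [-0.46  0.34  1.53 -0.    1.29 -0.59]
-0.247 [322.53368819 179.09237001]
-0.087 [ 321.84720724 -126.92720071]
0 [ 321.32552181 -359.48420648]
```

View pics/w1.png

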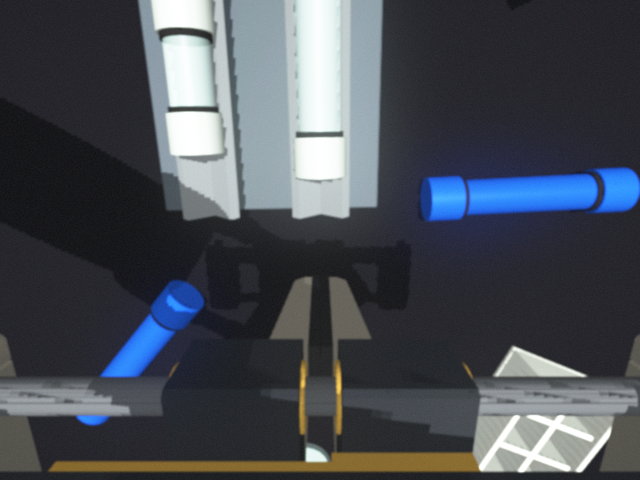

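The wrist view shows the tail cap end at about (320,180), where I predicted it, and the closed fingers centred on the groove. Next I lower the fingers behind the tube and approach.

Call:
move_arm:
  increments:
    - [25,0,3,0,0,0,255]
    - [45,0,3,0,0,0,255]
    - [65,0,3,0,0,0,255]
    - [80,0,3,0,0,0,255]
    - [87,0,3,0,0,0,255]
    - [87,10,3,0,0,0,255]
    - [87,20,3,0,0,0,255]
    - [87,28,3,0,0,0,255]

```text
time: 2.6
tcp_pos: [0.6007, -0.1336, 0.0649]
ee_rot: [-0.046, 0.705, 0.046, 0.706]
wrist_force: [-0.3, 0.7, 0.2]
opening: 0.0002
```

```bash
python3 -c "
from h import *
goto(-.170,-.044,.058)"
```

```text
t 2.6 stopframe -0.2690214764967288 -0.046968322970411126 0.06485234200139255 f 0.6956792222392144 [-0.30686123  0.66056046  0.19497296] open 0.0001539487253049295
row mm [ 6.8 99.  -3.4] rot [-0.005  0.002  0.001] joints [-0.42  0.41  1.6   0.    1.13 -0.54]
```

Call:
move_arm:
  increments:
    - [4,0,-3,0,0,0,255]
    - [7,3,-3,0,0,0,255]
    - [7,6,-3,0,0,0,255]
    - [7,9,-3,0,0,0,255]
    - [7,11,-3,0,0,0,255]
    - [7,13,-3,0,0,0,255]
    - [7,15,-3,0,0,0,255]
    - [7,17,-3,0,0,0,255]

```text
time: 3.4
tcp_pos: [0.595, -0.1184, 0.0567]
ee_rot: [-0.046, 0.706, 0.045, 0.706]
wrist_force: [-0.6, -1.7, -0.1]
opening: 0.0004
```

```bash
python3 -c "
from h import *
goto(-.170,-.044,.058)"
```

```text
t 3.4 stopframe -0.2531432305907629 -0.04333393846244576 0.05671930694151102 f -1.6375518715778845 [-0.59331156 -1.73251611 -0.11387923] open 0.0003840304690159325
row mm [-1.3 83.1  0.2] rot [-0.005  0.     0.001] joints [-0.4   0.4   1.63 -0.    1.11 -0.52]
```

Call:
move_arm:
  increments:
    - [-1,3,0,0,0,0,255]
    - [-1,6,0,0,0,0,255]
    - [-1,9,0,0,0,0,255]
    - [-1,12,0,0,0,0,255]
    - [-1,15,0,0,0,0,255]
    - [-1,18,0,0,0,0,255]
    - [-1,21,0,0,0,0,255]
    - [-1,24,0,0,0,0,255]

```text
time: 4.2
tcp_pos: [0.5918, -0.0941, 0.0577]
ee_rot: [-0.046, 0.706, 0.046, 0.706]
wrist_force: [-1.1, -2.1, 0.7]
opening: 0.0
```

```bash
python3 -c "
from h import *
goto(-.170,-.044,.058);snap('top','pics/top3.png')
im=cv2.imread('pics/top3.png')[225:375,190:390]
cv2.imwrite('pics/crop3.png',cv2.resize(im,None,fx=4,fy=4,interpolation=cv2.INTER_CUBIC))"
```

```text
t 4.2 stopframe -0.22869655788509027 -0.04343239662065215 0.05766394763399932 f -1.9174303686715757 [-1.1175537  -2.08571472  0.67883635] open 4.8918368600646054e-05
row mm [-0.3 58.7  0.3] rot [-0.005  0.     0.   ] joints [-0.36  0.38  1.65 -0.    1.1  -0.49]
```

View pics/crop3.png

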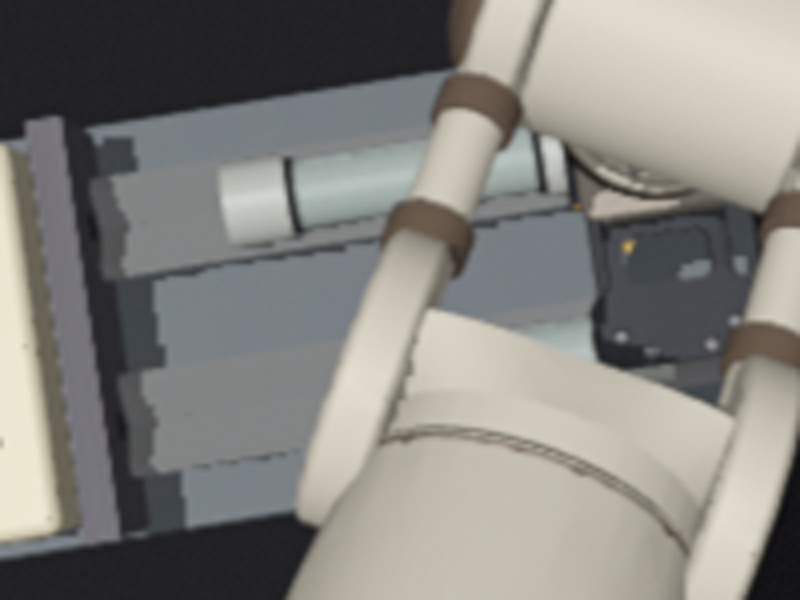

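The front end is now at about crop (224,204), so the tube has moved roughly 29 mm and about 56 mm remain. The short tube hasn't been touched.

Call:
move_arm:
  increments:
    - [0,3,0,0,0,0,255]
    - [0,6,0,0,0,0,255]
    - [0,9,0,0,0,0,255]
    - [0,12,0,0,0,0,255]
    - [0,15,0,0,0,0,255]
    - [0,18,0,0,0,0,255]
    - [0,21,0,0,0,0,255]
    - [0,24,0,0,0,0,255]

```text
time: 5.05
tcp_pos: [0.5887, -0.0702, 0.0576]
ee_rot: [-0.046, 0.706, 0.046, 0.706]
wrist_force: [-1.6, -2.3, 1.2]
opening: 0.0007
```

Call:
move_arm:
  increments:
    - [0,3,0,0,0,0,255]
    - [0,6,0,0,0,0,255]
    - [0,9,0,0,0,0,255]
    - [0,12,0,0,0,0,255]
    - [0,15,0,0,0,0,255]
    - [0,18,0,0,0,0,255]
    - [0,20,0,0,0,0,255]
    - [0,21,0,0,0,0,255]

```text
time: 5.85
tcp_pos: [0.586, -0.0494, 0.0575]
ee_rot: [-0.046, 0.706, 0.046, 0.706]
wrist_force: [-0.7, -2.6, 0.6]
opening: 0.0004
```

```bash
python3 -c "
from h import *
goto(-.170,-.044,.058);c,_=snap('top','pics/top4.png')
im=cv2.imread('pics/top4.png')[225:325,190:310]
cv2.imwrite('pics/crop4.png',cv2.resize(im,None,fx=6,fy=6,interpolation=cv2.INTER_CUBIC))"
```

```text
t 5.85 stopframe -0.1835991596920002 -0.043604187568541744 0.05754964417477239 f -2.470236016077319 [-0.70458544 -2.58777919  0.62224212] open 0.0004422322782835286
row mm [-0.4 13.6  0.3] rot [-0.005 -0.    -0.   ] joints [-0.29  0.36  1.69  0.    1.1  -0.42]
```

View pics/crop4.png

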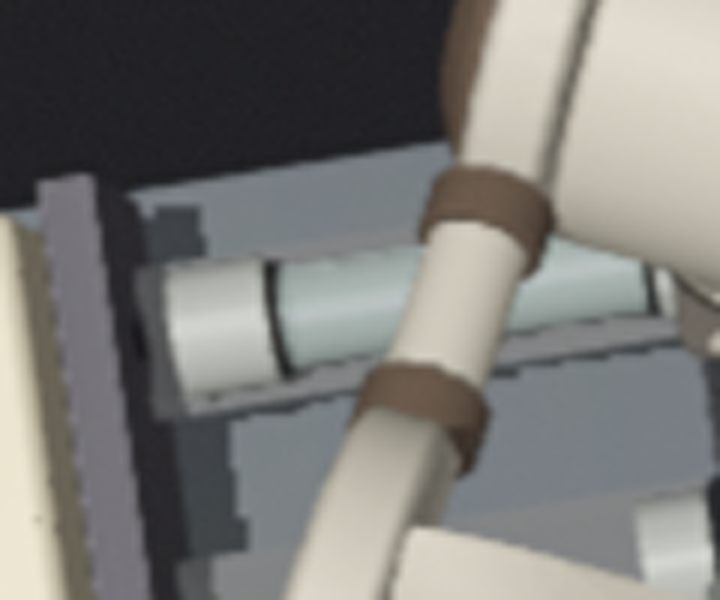

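The cap is about 11 mm from the plate, with its end at crop (168,330). I'll creep in at 1 mm per row.

Call:
move_arm:
  increments:
    - [0,1,0,0,0,0,255]
    - [0,2,0,0,0,0,255]
    - [0,3,0,0,0,0,255]
    - [0,4,0,0,0,0,255]
    - [0,5,0,0,0,0,255]
    - [0,6,0,0,0,0,255]
    - [0,7,0,0,0,0,255]
    - [0,8,0,0,0,0,255]

```text
time: 6.7
tcp_pos: [0.585, -0.0416, 0.0576]
ee_rot: [-0.046, 0.706, 0.046, 0.706]
wrist_force: [-0.7, -1.0, -0.2]
opening: 0.0004
```

Call:
move_arm:
  increments:
    - [0,0.5,0,0,0,0,255]
    - [0,1,0,0,0,0,255]
    - [0,1.3,0,0,0,0,255]
    - [0,1.6,0,0,0,0,255]
    - [0,1.8,0,0,0,0,255]
    - [0,2,0,0,0,0,255]
    - [0,2,0,0,0,0,255]
    - [0,2,0,0,0,0,255]

```text
time: 7.5
tcp_pos: [0.5848, -0.0398, 0.0576]
ee_rot: [-0.046, 0.706, 0.046, 0.706]
wrist_force: [-0.2, -1.3, -0.3]
opening: 0.0007
```

```bash
python3 -c "
from h import *
goto(-.170,-.044,.058)"
```

```text
t 7.5 stopframe -0.17386791937658114 -0.043705802629163334 0.05760408803979268 f -1.2334035758715507 [-0.16882167 -1.26738822 -0.28370829] open 0.0007342531595129816
row mm [-0.4  3.9  0.3] rot [-0.005 -0.    -0.   ] joints [-0.27  0.35  1.69  0.    1.1  -0.4 ]
```

Call:
move_arm:
  increments:
    - [0,0.2,0,0,0,0,255]
    - [0,0.4,0,0,0,0,255]
    - [0,0.6,0,0,0,0,255]
    - [0,0.8,0,0,0,0,255]
    - [0,1,0,0,0,0,255]
    - [0,1,0,0,0,0,255]
    - [0,1,0,0,0,0,255]
    - [0,1,0,0,0,0,255]

```text
time: 8.3
tcp_pos: [0.5847, -0.0387, 0.0576]
ee_rot: [-0.046, 0.706, 0.046, 0.706]
wrist_force: [-0.6, -2.3, -0.1]
opening: 0.0002
```

```bash
python3 -c "
from h import *
goto(-.170,-.044,.058);c,_=snap('top','pics/top5.png');snap('side','pics/side5.png')
a=cv2.imread('pics/top5.png')[245:305,190:270];b=cv2.imread('pics/side5.png')[170:290,170:330]
cv2.imwrite('pics/crop5.png',np.vstack([cv2.resize(a,(400,300),interpolation=2),cv2.resize(b,(400,300),interpolation=2)]))"
```

```text
t 8.3 stopframe -0.17285587343895709 -0.043735907103099554 0.05761787511622981 f -2.150478536419358 [-0.60535439 -2.25172272 -0.10531014] open 0.00016079745087141536
row mm [-0.4  2.9  0.2] rot [-0.005  0.    -0.   ] joints [-0.27  0.35  1.69  0.    1.1  -0.4 ]
```

View pics/crop5.png

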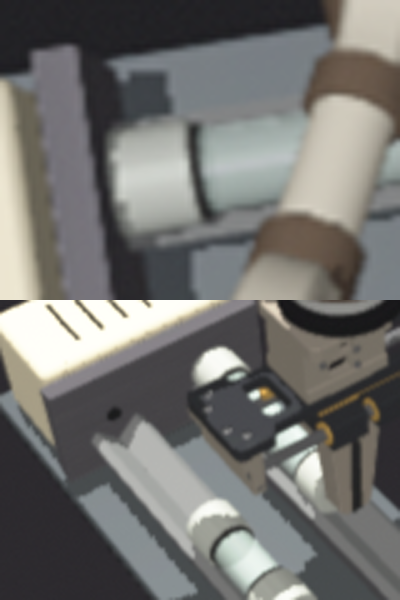

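The front cap now appears to be within about 1–3 mm of the plate in both views. I'll feel for contact in small steps.

Call:
move_arm:
  increments:
    - [0,0.2,0,0,0,0,255]
    - [0,0.4,0,0,0,0,255]
    - [0,0.6,0,0,0,0,255]
    - [0,0.8,0,0,0,0,255]
    - [0,1,0,0,0,0,255]
    - [0,1,0,0,0,0,255]
    - [0,1,0,0,0,0,255]
    - [0,1,0,0,0,0,255]

```text
time: 9.2
tcp_pos: [0.5845, -0.0377, 0.0576]
ee_rot: [-0.046, 0.706, 0.046, 0.706]
wrist_force: [-0.8, -1.8, 0.8]
opening: 0.0004
```

Call:
move_arm:
  increments:
    - [0,0.2,0,0,0,0,255]
    - [0,0.4,0,0,0,0,255]
    - [0,0.6,0,0,0,0,255]
    - [0,0.8,0,0,0,0,255]
    - [0,1,0,0,0,0,255]
    - [0,1,0,0,0,0,255]
    - [0,1,0,0,0,0,255]
    - [0,1,0,0,0,0,255]

```text
time: 10.0
tcp_pos: [0.5845, -0.0372, 0.0576]
ee_rot: [-0.046, 0.706, 0.045, 0.706]
wrist_force: [-0.4, -5.5, -1.3]
opening: 0.0005
```

The TCP moved only 0.5 of the 1 mm and the force rose to 5.5 N, so the tube is at the stop. Now I back off and lift clear.

Call:
move_arm:
  increments:
    - [0,-3,0,0,0,0,255]
    - [0,-10,0,0,0,0,255]
    - [0,-20,0,0,0,0,255]
    - [0,-30,0,0,0,0,255]
    - [-20,-35,0,0,0,0,255]
    - [-50,-40,0,0,0,0,255]
    - [-85,-60,0,0,0,0,255]
    - [-120,-90,0,0,0,0,255]

```text
time: 10.8
tcp_pos: [0.5957, -0.1261, 0.1787]
ee_rot: [-0.046, 0.706, 0.046, 0.705]
wrist_force: [0.2, -0.0, -0.0]
opening: 0.0003
```

Call:
move_arm:
  increments:
    - [0,-30,0,0,0,0,255]
    - [0,-65,0,0,0,0,255]
    - [0,-100,0,0,0,0,255]
    - [0,-135,0,0,0,0,255]
    - [0,-165,0,0,0,0,255]
    - [0,-190,0,0,0,0,255]
    - [0,-200,0,0,0,0,255]
    - [0,-200,0,0,0,0,255]

```text
time: 11.6
tcp_pos: [0.6213, -0.3257, 0.1772]
ee_rot: [-0.045, 0.706, 0.045, 0.706]
wrist_force: [1.4, 0.5, -0.2]
opening: 0.0002
```

```bash
python3 -c "
from h import *
goto(-.170,-.044,.058);c,_=snap('top','pics/top6.png')
im=cv2.imread('pics/top6.png')[225:375,190:390]
cv2.imwrite('pics/crop6.png',cv2.resize(im,None,fx=4,fy=4,interpolation=cv2.INTER_CUBIC))"
```

```text
t 11.6 stopframe -0.4621536335364208 -0.04168107781901362 0.17721015217194563 f 0.31096770309762695 [ 1.43992197  0.50820061 -0.16058541] open 0.00022890275081053423
row mm [119.3 292.1   0.3] rot [-0.007 -0.    -0.   ] joints [-0.65  0.51  1.23  0.    1.4  -0.78]
```

View pics/crop6.png

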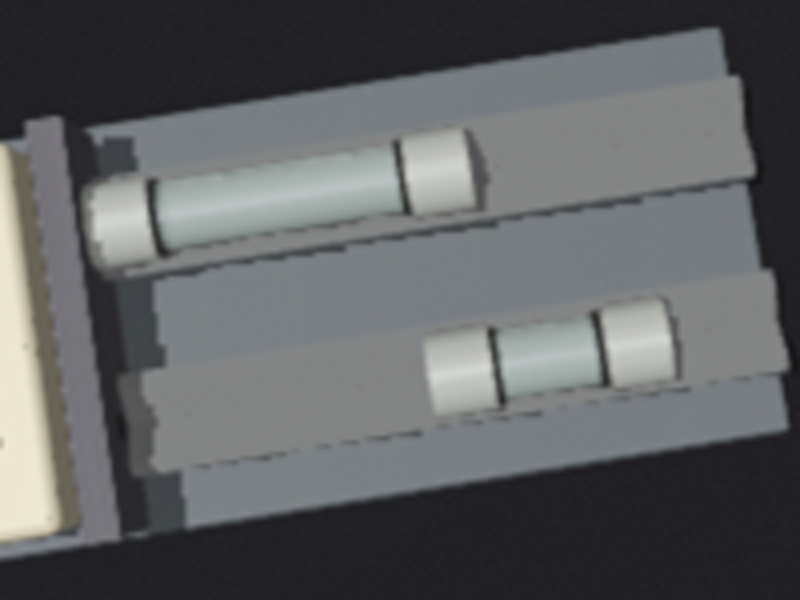

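The tube is seated with its end at the plate, at crop (88,225). The short tube is unchanged at (429–672, 355), and the arm is clear.

```bash
python3 -c "
from plant import arm
print(arm.job_done())"
```

```text
the job is handed in; nothing more can be done
None
```

The longer tube now rests against the stop plate, still in its groove, and the job is handed in; no verdict was reported. I pushed it there from behind with the closed fingers, about 86 mm, then backed off and lifted the arm clear.

- **Contact with the stop:** on the last creep the arm moved only 0.5 mm of the commanded 1 mm. The force read 5.5 N at the end of that creep, against about 2 N while sliding. Wrist force is only read at the end of each call, so peaks in between were not seen.
- **Final view from above:** the tube lies straight in its groove with its end at the plate. The short tube is at the same pixels as at the start. The robot was touching nothing when I handed in, at about 11.7 s.
- **Checks that disagreed:** none failed. My camera estimate of the tube's length came out at 165 mm against the stated 160 mm, which I put down to cap-height parallax. I relied on the felt contact for the final position.

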